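# Finish a pinwheel carton layer and close the end stop

## Task

Complete the interlocking pinwheel layer on the small pallet slab: gently set the two loose coffee cartons, flat and squarely, into the two empty blue outlines, leaving the two cartons already there in their own outlines. Then take the red grip and slide the aluminium end stop fully home against the finished layer. Leave the mug, jar and tin alone.

Things in the scene. Friction and masses are not known exactly. Their poses are not given: they have to be found in the camera images.
- slab: fixed wooden pallet slab, deck 24 mm above the bench, reaching x -100 to +100 mm, y -100 to +205 mm from its origin, which lies on the bench under the centre of the pattern. Four blue outlines make a pinwheel about an empty 58 mm square middle; neighbouring cartons stand 6 mm apart, finished layer 170 x 170 mm. The end stop slides on the +y part of the deck
- place1 (a point): centre, at deck level, of a blue carton outline; axes are the slab's. At slab (-31, -57) mm; carton length along slab x; filled by set_1
- place2 (a point): centre, at deck level, of a blue carton outline; axes are the slab's. At slab (57, -31) mm; carton length along slab y; filled by set_2
- place3 (a point): centre, at deck level, of a blue carton outline; axes are the slab's. At slab (31, 57) mm; carton length along slab x; empty at the start. set_2's end stands 6 mm off its inner (-y) side, so fingers fit beside that side only over the empty middle (slab x -29 to 29 mm)
- place4 (a point): centre, at deck level, of a blue carton outline; axes are the slab's. At slab (-57, 31) mm; carton length along slab y; empty at the start. Once place3 is full, fingers fit beside its inner (+x) side only over the empty middle (slab y -29 to 29 mm)
- set_1: closed kraft cardboard carton of coffee packs, 108 x 56 x 60 mm (its own x, y, z), about 0.2 kg, blue band and round white seal across the middle of its top; origin at the centre of its underside, x along its 108 mm length; the two ends are alike. Stands in place1
- set_2: closed kraft cardboard carton of coffee packs, 108 x 56 x 60 mm (its own x, y, z), about 0.2 kg, blue band and round white seal across the middle of its top; origin at the centre of its underside, x along its 108 mm length; the two ends are alike. Stands in place2
- carton_a: closed kraft cardboard carton of coffee packs, 108 x 56 x 60 mm (its own x, y, z), about 0.2 kg, blue band and round white seal across the middle of its top; origin at the centre of its underside, x along its 108 mm length; the two ends are alike. Loose on the bench to the right of the slab; goes in either empty place
- carton_b: closed kraft cardboard carton of coffee packs, 108 x 56 x 60 mm (its own x, y, z), about 0.2 kg, blue band and round white seal across the middle of its top; origin at the centre of its underside, x along its 108 mm length; the two ends are alike. Loose on the bench to the right of the slab; goes in either empty place
- stop (a joint): travel in m of the end stop towards the layer (slab -y): 0 = fully back, 0.060 = fully home (end of travel, its face 3 mm short of the layer's true side at slab y = 85 mm); starts near 0; slides with about 2 N of friction and stays where left
- stop_grip (a point): centre of the top of the stop's red grip, an upright block 20 mm (slab x) by 24 mm (slab y), its top 58 mm above the deck, the lower 8 mm joining a low aluminium foot plate; the stop's face (150 mm wide, 36 mm high plate, 10 mm thick) is 35 mm ahead of this point towards slab -y
- mug: blue ceramic mug, 78 mm wide, 88 mm high, at the far left; origin at the centre of its foot; not to be moved
- jar: amber glass jar with steel cap, 72 mm wide, 110 mm high, at the far side; origin at the centre of its foot; not to be moved
- tin: dark steel tin with paper label, 74 mm wide, 120 mm high, at the left near the robot; origin at the centre of its foot; not to be moved
Mind the look-alikes: they are no part of the job. Leave any purple look-alike of the carton_b alone.

How it is judged:
By the outcome, as a careful person would: the job done as asked, in the order asked, and still so for the second after the job is handed in, with the robot touching nothing.
It also fails if it takes over 61 s, if anything falls off the work surface, if the arm or the gripper's body presses on something with over 40 N, if the wrist force passes 120 N, or if a joint passes its speed limit or range.

## Robot

A 7-joint arm with a two-finger parallel gripper is mounted at the origin on the work surface. World frame = base frame: x ahead of the robot, y to its left, z up, the work surface at z = 0. Lengths are in m, angles in rad, forces in N, time in s.
With the tool pointing down it reaches from about 0.4 to 0.85 m from the base axis. Payload 4.5 kg.
Tool frame: the origin (TCP) lies between the finger pads; the fingertips stand 11 mm ahead of it and the grasp point (between the pads) lies 8 mm behind it (r.tip_reach is the distance from the TCP to the fingertips, in m); x points along the fingers, y is the direction in which the jaws open and shut, and the axes are right-handed (so a half turn about x gives the same grasp; the last joint's range is limited). The gripper opens to 88 mm and grips with 3 to 60 N. Pads are 18 mm wide; open, the fingers measure 123 mm over their backs; the gripper's body (75 mm by 187 mm) begins 45 mm behind the grasp point.
Start: joints at [0.034, 0.689, -0.195, 1.565, 0.157, 0.902, -0.215], TCP at [0.625, 0, 0.25] pointing down, gripper open.
Joint ranges: [-3.01, 3.01], [-0.46, 2.08], [-1.47, 1.51], [0.13, 2.56], [-1, 4.14], [0.04, 2.09], [-2.66, 2.66]. Speed limits (rad/s): [2.57, 2.57, 3.14, 3.14, 3.14, 3.14, 3.14].

## Interface

Orientations are given as a unit quaternion [x, y, z, w].
In Python, from plant import r gives the robot as it stands.
- The arm moves only by the tool drive_tool, never from a script. Its argument "deltas" is a list of rows, each a list of 3 entries, a list of its own where there are three numbers: the turn, a rotation vector about the tool's x, y, z in degrees, then the shift along the tool's x, y, z in cm, then the finger opening in cm, from 0 to 8.81. A call has 1 to 12 rows; each row shifts and turns the commanded pose from where the row before left it, along the tool's axes as they then stand; what a row does not reach is not made up. A row lasts 1/12 s, in which the tool goes at most 41.7 mm and 7.16 degrees, less where a joint would pass 70% of its speed; a pose out of reach is approached as far as the arm can. A call is refused whole if a number of a shift passes 4.17 or a number of a turn 7.16, either way. A call with a gripper value outside its range is refused whole. The fingers move at their own pace and stop on an object; "force" is the grip in N (left out, the last holds). Time passes only in rows, so rows that do not move let the fingers close. It gives the time, the measured TCP pose, the force and the opening at its end, in the units of the state.
- r.get_state(): the state, without advancing time (a new reading comes with each control period).
- r.snapshot(name): name is "scene" or "side" or "wrist"; returns a dict with "color" (480x640x3 uint8, red, green, blue), "fov_y" (degrees; the focal length in pixels is half the picture's height over the tangent of half this angle, whatever the lens; pixels are square), "cx", "cy" (the principal point, pixels), "extrinsics" (4x4, takes a point from world to camera coordinates); the wrist camera has in their place "tool_from_camera" (4x4, takes a point from camera to tool coordinates, whose origin is the TCP and whose axes are the tool frame's). Camera axes: x right, y up, looking along -z (the intrinsics and any distortion apply to the point x, -y, -z); pixel columns grow to the right and rows downward; lengths in m; the calibration is good to about 2 mm. A picture is of the moment at which its call begins: read the wrist's pose just before it. There is no depth.
- r.finish_job(): hands the job in, once; it reports no verdict.
The state is a dict: "clock": time; "q": joint angles; "qd": joint speeds; "joint_torque": joint torques, N m; "tool_pos": TCP position; "eef_rot": TCP orientation; "contact_force": force on the tool from outside, world axes, zero at the start; "moment": the same for the moment, N m; "opening": opening from 0.0 (shut) to 1.0 (fully open).
Only numpy, scipy, OpenCV 4.12 (cv2) and the standard library are available. Lean on these libraries where they do the work, as an engineer would, in place of code of your own. Each camera call takes 0.05 s, during which the arm holds its last target. There are 200 camera calls.

## Working session

There is one attempt and no reset: what is moved stays moved. The work goes in short steps, Python scripts to look and compute and a tool call to move; the robot and the scene stay as the last step left them, time stands still between calls to the robot, and variables do not carry over. Pictures are saved under pics/ and viewed, about 8 in all and at most 12, crops included, and the job is handed in when it is done.

Besides the shell and the picture viewer there is one more tool, called after "Emit:" by a JSON object that holds its "op" and its "data", one argument or row to a line. drive_tool: Moves the arm, as the interface text tells. Its arguments: {"type":"object","properties":{"deltas":{"type":"array","items":{"type":"array"}},"force":{"type":"number"}},"required":["deltas"]}

```bash
mkdir -p pics; ls; python3 - <<'E'
from plant import r
import cv2, numpy as np
s=r.get_state(); print(s['clock'],s['tool_pos'],s['eef_rot'],s['opening'])
for n in("scene","side","wrist"):
    d=r.snapshot(n); cv2.imwrite(f"pics/{n}0.png",d["color"][:,:,::-1])
    np.savez(f"pics/{n}0.npz",**{k:v for k,v in d.items()})
    print(n,{k:(np.round(v,4).tolist()) for k,v in d.items() if k!='color'})
a=cv2.imread("pics/scene0.png")
E
```

```text
pics
0.0 [ 6.24378801e-01 -4.85956522e-05  2.48923743e-01] [-0.49949453 -0.50044128  0.50047734 -0.499586  ] 0.9987433022282842
scene {'fov_y': 46.5468, 'cx': 323.7029, 'cy': 240.1817, 'extrinsics': [[-0.6238, 0.7816, -0.0063, 0.3048], [-0.6261, -0.4949, 0.6025, 0.3163], [0.4678, 0.3798, 0.7981, -1.6598], [0.0, 0.0, 0.0, 1.0]]}
side {'fov_y': 50.5389, 'cx': 326.0735, 'cy': 247.3336, 'extrinsics': [[0.9058, -0.4235, 0.0155, -0.476], [0.2057, 0.4713, 0.8576, -0.2045], [-0.3705, -0.7736, 0.514, -0.874], [0.0, 0.0, 0.0, 1.0]]}
wrist {'fov_y': 62.5439, 'cx': 321.5248, 'cy': 238.4944, 'tool_from_camera': [[-0.0008, 0.2834, -0.959, -0.1348], [1.0, 0.0003, -0.0008, -0.0001], [0.0, -0.959, -0.2834, -0.0734], [0.0, 0.0, 0.0, 1.0]]}
```

View pics/scene0.png

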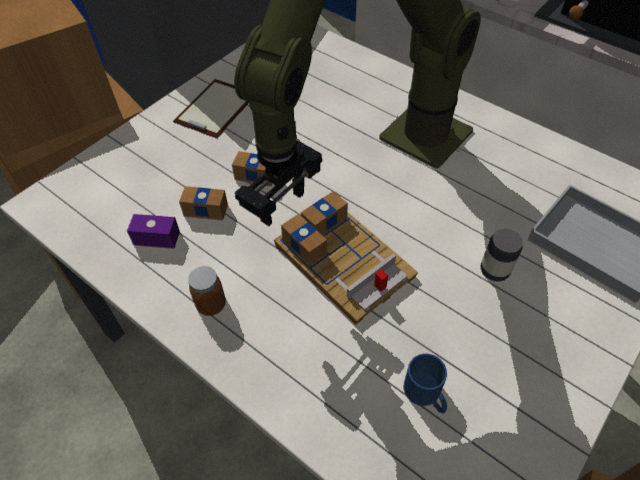

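View pics/side0.png

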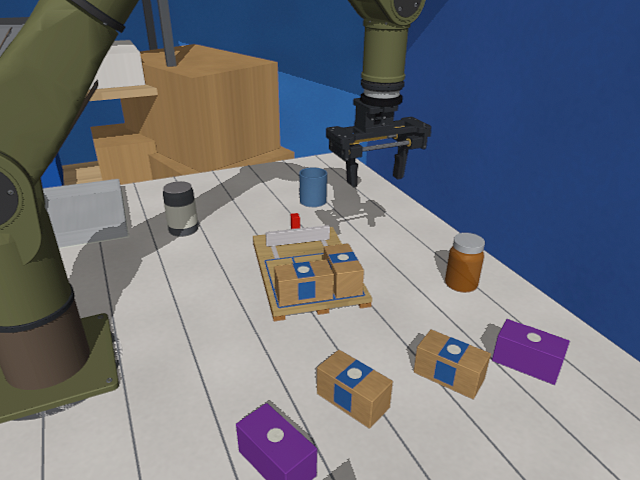

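The scene shows kraft loose cartons at (248,167) and (204,203), set ones at (305,238) and (325,212), purple at (154,231). The side view shows the loose kraft cartons at (354,387) and (451,362), two purple look-alikes at (276,445) and (532,350), and set_1/set_2 on the slab at (304,282) and (343,267). The red grip is at (295,221). I choose the two kraft cartons with blue bands on the bench.

```bash
cat > h.py <<'E'
import numpy as np, cv2
from scipy.spatial.transform import Rotation as Ro
def load(n):
    d=dict(np.load(n)); return d
def cam(d,pose=None):
    """camera centre, rotation world<-cam"""
    if 'extrinsics' in d:
        T=np.linalg.inv(d['extrinsics'])
    else:
        W=np.eye(4); W[:3,:3]=Ro.from_quat(pose[1]).as_matrix(); W[:3,3]=pose[0]
        T=W@d['tool_from_camera']
    return T
def ray(d,T,uv):
    uv=np.atleast_2d(np.asarray(uv,float)); f=240/np.tan(np.radians(d['fov_y'])/2)
    c=np.c_[(uv[:,0]-d['cx'])/f,-(uv[:,1]-d['cy'])/f,-np.ones(len(uv))]
    return T[:3,3],c@T[:3,:3].T
def onz(d,T,uv,z):
    o,v=ray(d,T,uv); return o+v*((z-o[2])/v[:,2])[:,None]
def proj(d,T,P):
    P=np.atleast_2d(P); f=240/np.tan(np.radians(d['fov_y'])/2)
    c=(P-T[:3,3])@T[:3,:3]; return np.c_[d['cx']-f*c[:,0]/c[:,2],d['cy']+f*c[:,1]/c[:,2]]
def masks(img):
    h=cv2.cvtColor(img,cv2.COLOR_RGB2HSV); H,S,V=cv2.split(h)
    return dict(blue=((H>103)&(H<122)&(S>120)&(V>50)),red=((H<6)|(H>174))&(S>180)&(V>70),
      kraft=(H>8)&(H<22)&(S>90)&(V>60),white=(S<60)&(V>130))
def blobs(m,amin=20):
    n,l,s,c=cv2.connectedComponentsWithStats(m.astype(np.uint8))
    return [(c[i],s[i]) for i in range(1,n) if s[i,4]>=amin]
E
python3 - <<'E'
from h import *
from plant import r
s=r.get_state(); print(Ro.from_quat(s['eef_rot']).as_matrix().round(3).tolist())
for n,ss in(("side",{'A':(354,374),'B':(454,350),'s1':(304,269),'s2':(343,257)}),("scene",{'A':(252,160),'B':(203,195),'s1':(324,208),'s2':(304,233)})):
    d=load(f"pics/{n}0.npz"); T=cam(d); m=masks(d['color'])
    for k,p in ss.items():
        z=.06 if k in'AB' else .084
        w=m['white'].copy(); box=np.zeros_like(w); box[p[1]-12:p[1]+13,p[0]-14:p[0]+15]=1
        for c,st in blobs(w&box,12):
            if np.hypot(*(c-p))<7: print(n,k,c.round(1),st[4],onz(d,T,c,z).round(4))
    for c,st in blobs(m['red'],10): print(n,'red',c.round(1),st, onz(d,T,c,.06).round(4))
E
python3 - <<'E'
import cv2
a=cv2.imread('pics/side0.png')[220:480,210:590]
cv2.imwrite('pics/sc.png',cv2.resize(a,None,fx=2.1,fy=2.1,interpolation=cv2.INTER_CUBIC))
E
```

```text
[[-0.001, 1.0, 0.0], [-0.0, 0.0, -1.0], [-1.0, -0.001, 0.0]]
side A [354.1 373. ] 129 [[ 0.4409 -0.2813  0.06  ]]
side B [453.5 349. ] 105 [[ 0.6162 -0.3003  0.06  ]]
side s1 [302.8 269.1] 62 [[ 0.4676 -0.0133  0.084 ]]
side s2 [342.8 256.7] 55 [[ 0.5598 -0.0038  0.084 ]]
side red [294.8 220.7] [291 213   9  15 121] [[0.5456 0.2219 0.06  ]]
scene A [253.  160.2] 37 [[ 0.4405 -0.2832  0.06  ]]
scene B [201.5 195. ] 46 [[ 0.6152 -0.3016  0.06  ]]
scene s1 [323.9 206.9] 49 [[ 0.4671 -0.0159  0.084 ]]
scene s2 [303.2 231.6] 55 [[ 0.5583 -0.0066  0.084 ]]
scene red [381.6 274.7] [376 270  12  12  79] [[0.5292 0.2036 0.06  ]]
```

View pics/sc.png

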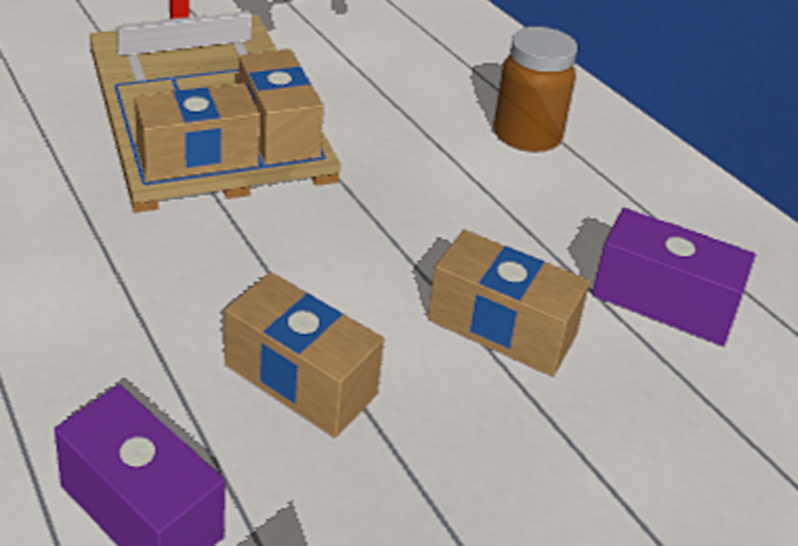

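Both views agree: A at about (0.441,-0.282), B at about (0.616,-0.301). The crop confirms both have kraft sides, blue bands and round white seals. Now the wrist view, which should already see the slab.

```bash
python3 - <<'E'
from h import *
d=load("pics/side0.npz"); T=cam(d)
for n,e in(('A',[(272,275),(382,340),(224,311),(336,380)]),('B',[(464,231),(588,287)])):
    P=onz(d,T,np.array(e)/2.1+[210,220],.06); v=P[1]-P[0]; print(n,P.round(3).tolist(),np.degrees(np.arctan2(v[1],v[0])),np.hypot(*v[:2]))
s=load("pics/scene0.npz"); Ts=cam(s)
# red grip: triangulate
o1,v1=ray(d,T,(294.8,220.7)); o2,v2=ray(s,Ts,(381.6,274.7)); v1,v2=v1[0],v2[0]
k=np.linalg.lstsq(np.c_[v1,-v2],o2-o1,rcond=None)[0]; print('red',o1+k[0]*v1,o2+k[1]*v2)
s1=np.array([.4674,-.0146]);s2=np.array([.559,-.0052])
y=np.arctan2(*(s2-s1)[::-1])-np.arctan2(26,88); R=np.array([[np.cos(y),-np.sin(y)],[np.sin(y),np.cos(y)]])
o=(s1+s2)/2-R@[.013,-.044]; print('slab',np.degrees(y),o)
E
```

```text
A [[0.442, -0.228, 0.06], [0.485, -0.322, 0.06], [0.392, -0.248, 0.06], [0.436, -0.341, 0.06]] -65.66385123222247 0.10306619957140056
B [[0.61, -0.245, 0.06], [0.659, -0.339, 0.06]] -62.475281216391416 0.10640375434213012
red [0.53890093 0.20506073 0.06960549] [0.53553588 0.20714226 0.07092549]
slab -10.600826945200861 [0.50851636 0.03574059]
```

View pics/wrist0.png

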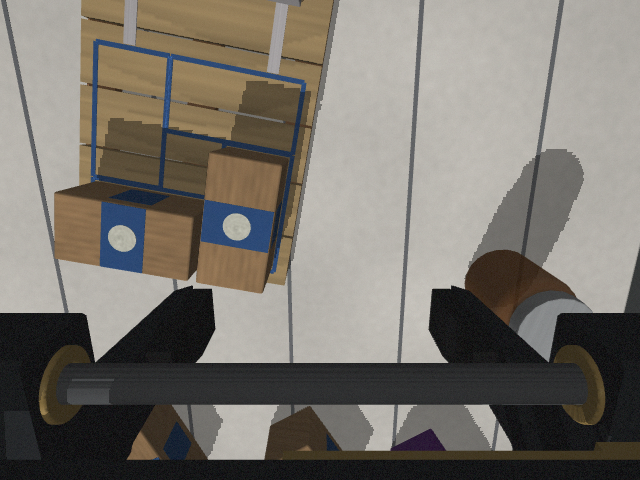

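The wrist view shows the empty outlines clearly (outer corners at (95,41) and (305,81), left side down to (92,178)). set_1's seal is at (122,238) and set_2's at (237,227). I'll fit the slab pose from the blue lines.

```bash
python3 - <<'E'
from h import *
from plant import r
s=r.get_state(); d=load("pics/wrist0.npz"); T=cam(d,(s['tool_pos'],s['eef_rot']))
b=masks(d['color'])['blue']
ys,xs=np.nonzero(b[:180]); P=onz(d,T,np.c_[xs,ys],.024)[:,:2]
y=np.radians(-10.6)
o=np.array([.5085,.0357])
for it in range(4):
    R=np.array([[np.cos(y),-np.sin(y)],[np.sin(y),np.cos(y)]]); L=(P-o)@R  # slab coords
    sel={'top':(abs(L[:,1]-.085)<.008)&(abs(L[:,0])<.075),'left':(abs(L[:,0]+.085)<.008)&(L[:,1]<.075),'right':(abs(L[:,0]-.085)<.008)&(L[:,1]<.075)&(L[:,1]>.04)}
    f={k:(np.polyfit(L[m,0],L[m,1],1) if k=='top' else np.polyfit(L[m,1],L[m,0],1)) for k,m in sel.items()}
    print({k:(m.sum(),L[m].mean(0).round(4).tolist(),np.degrees(f[k][0]).round(2)) for k,m in sel.items()},np.degrees(y),o.round(4))
    y+= (f['top'][0]-f['left'][0])/2
    dl=L[sel['left'],0].mean(); dr=L[sel['right'],0].mean(); dt=L[sel['top'],1].mean()
    o=o+R@np.array([(dl+dr)/2,dt-.085])
print('seals',[((onz(d,T,p,.084)[0,:2]-o)@R*1000).round(1).tolist() for p in((122,238),(237,227))])
for k in('A','B'):pass
E
```

```text
{'top': (np.int64(846), [-0.0024, 0.0867], np.float64(0.41)), 'left': (np.int64(562), [-0.088, 0.0213], np.float64(-1.48)), 'right': (np.int64(161), [0.0863, 0.0578], np.float64(-0.06))} -10.600000000000001 [0.5085 0.0357]
{'top': (np.int64(841), [-0.0021, 0.0851], np.float64(-0.63)), 'left': (np.int64(561), [-0.0869, 0.0214], np.float64(-0.4)), 'right': (np.int64(162), [0.0881, 0.0577], np.float64(0.82))} -9.658942049334883 [0.508  0.0376]
{'top': (np.int64(840), [-0.0021, 0.085], np.float64(-0.52)), 'left': (np.int64(566), [-0.0875, 0.0211], np.float64(-0.63)), 'right': (np.int64(163), [0.0874, 0.0576], np.float64(0.67))} -9.771183615758076 [0.5086 0.0376]
{'top': (np.int64(838), [-0.0022, 0.085], np.float64(-0.57)), 'left': (np.int64(565), [-0.0874, 0.0211], np.float64(-0.58)), 'right': (np.int64(162), [0.0875, 0.0577], np.float64(0.76))} -9.71588125193132 [0.5086 0.0376]
seals [[-32.5, -58.8], [56.2, -34.5]]
```

Emit:
{"op": "drive_tool", "data": {
  "deltas": [
    [[0, 0, 0], [0, -3.8, -2.6], 8.81],
    [[0, 0, 0], [0, -3.8, -2.6], 8.81],
    [[5, 0, 0], [0, -3.8, -2.6], 8.81],
    [[5, 0, 0], [0, 0, 0], 8.81],
    [[0, 0, 0], [0, 0, 0], 8.81],
    [[0, 0, 0], [0, 0, 0], 8.81]
  ]
}}

```text
clock: 0.65
tool_pos: [0.5224, 0.0705, 0.2499]
eef_rot: [0.541, 0.455, -0.541, 0.456]
contact_force: [-0.1, -0.3, -0.3]
opening: 0.998
```

```bash
python3 - <<'E'
from h import *
from plant import r
s=r.get_state(); d=r.snapshot("wrist"); print(s['clock'],s['tool_pos'],Ro.from_quat(s['eef_rot']).as_matrix().round(3).tolist())
np.savez("pics/w1.npz",pos=s['tool_pos'],rot=s['eef_rot'],**d); cv2.imwrite("pics/w1.png",d['color'][:,:,::-1])
T=cam(d,(s['tool_pos'],s['eef_rot'])); b=masks(d['color'])['blue']
y=np.radians(-10.1);o=np.array([.5088,.0353]); ys,xs=np.nonzero(b); P=onz(d,T,np.c_[xs,ys],.024)[:,:2]
for it in range(3):
    R=np.array([[np.cos(y),-np.sin(y)],[np.sin(y),np.cos(y)]]); L=(P-o)@R
    sel={'top':(abs(L[:,1]-.087)<.008)&(abs(L[:,0])<.075),'left':(abs(L[:,0]+.087)<.008)&(L[:,1]<.075)&(L[:,1]>-.01),'right':(abs(L[:,0]-.087)<.008)&(L[:,1]<.075)&(L[:,1]>.03),'mid':(abs(L[:,0]+.026)<.01)&(L[:,1]<.075)&(L[:,1]>.0),'in3':(abs(L[:,1]-.026)<.01)&(abs(L[:,0])<.02)}
    f={k:(np.polyfit(L[m,0],L[m,1],1) if k in('top','in3') else np.polyfit(L[m,1],L[m,0],1)) for k,m in sel.items()}
    print({k:(int(m.sum()),L[m].mean(0).round(4).tolist(),float(np.degrees(f[k][0]).round(2))) for k,m in sel.items()},np.degrees(y),o.round(4))
    y+=(f['top'][0]-f['left'][0]-f['mid'][0])/3
    c=[L[sel[k]].mean(0) for k in('left','right','top')]
    o=o+R@np.array([(c[0][0]+c[1][0])/2,c[2][1]-.0872])
E
```

```text
0.65 [0.52235308 0.07050731 0.24992966] [[0.001, 0.985, -0.171], [-0.001, -0.171, -0.985], [-1.0, 0.001, 0.0]]
{'top': (689, [-0.0014, 0.0872], -0.25), 'left': (330, [-0.0888, 0.0338], 0.45), 'right': (175, [0.0863, 0.053], 0.33), 'mid': (376, [-0.0269, 0.0393], -0.22), 'in3': (149, [0.0012, 0.0264], -0.88)} -10.1 [0.5088 0.0353]
{'top': (690, [-0.0014, 0.0872], -0.11), 'left': (330, [-0.0876, 0.0336], 0.29), 'right': (179, [0.0874, 0.0528], 0.19), 'mid': (372, [-0.0258, 0.0394], -0.18), 'in3': (149, [0.0013, 0.0265], -0.65)} -10.260248070068736 [0.5076 0.0355]
{'top': (686, [-0.0012, 0.0872], -0.07), 'left': (334, [-0.0876, 0.034], 0.2), 'right': (179, [0.0875, 0.0529], 0.12), 'mid': (370, [-0.0258, 0.0394], -0.15), 'in3': (149, [0.0014, 0.0265], -0.58)} -10.333572949111524 [0.5074 0.0355]
```

View pics/w1.png

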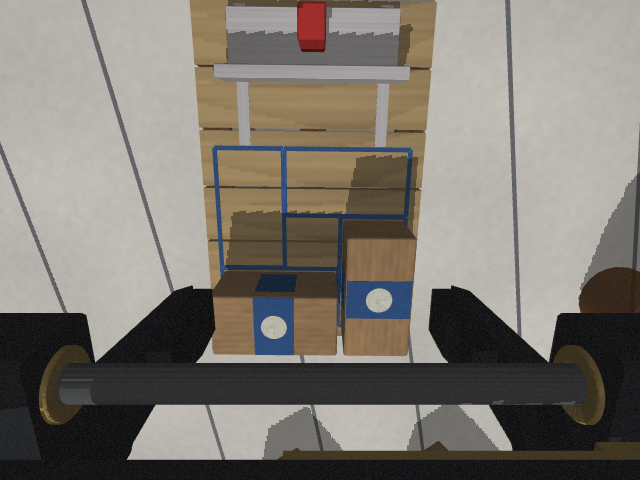

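The slab pose is consistent: origin about (0.5078, 0.0355), yaw about -10.4°. In w1 the grip is at (312,25), the outline corners are at (215,149) and (411,150), and the middle line is at x=285. Next I write a helper that prints move rows, then hover over carton A.

```bash
cat > plan.py <<'E'
"""plan.py x y z yaw n grip : rows (tool axes, deg, cm) from present pose to TCP target, tool down, jaw yaw in deg"""
import sys; from h import *; from plant import r
def R_of(yaw): # tool x down, tool y = (cos,sin,0)
    c,s=np.cos(yaw),np.sin(yaw); return Ro.from_matrix(np.array([[0,c,s],[0,s,-c],[-1,0,0]]))
def plan(x,y,z,yaw,n,g):
    s=r.get_state(); R=Ro.from_quat(s['eef_rot']); p=np.array(s['tool_pos']); Rt=R_of(np.radians(yaw))
    tot=(R.inv()*Rt).as_rotvec(); dp=(np.array([x,y,z])-p)/n
    print('from',p.round(4),'yaw',np.degrees(np.arctan2(*R.as_matrix()[[1,0],1])).round(2),'delta cm',(dp*n*100).round(2),'turn',np.degrees(tot).round(2))
    rows=[]
    for k in range(n):
        w=np.round(np.degrees(tot/n),2); sh=np.round(R.inv().apply(dp)*100,2)
        rows.append([w.tolist(),sh.tolist(),g]); R=R*Ro.from_rotvec(np.radians(w))
    print(rows)
if __name__=='__main__':
    a=list(map(float,sys.argv[1:])); plan(*a[:4],int(a[4]),a[5])
E
python3 plan.py .4407 -.2823 .25 23.5 12 8.8
```

```text
from [0.5229 0.07   0.2499] yaw -9.93 delta cm [-8.220e+00 -3.523e+01  1.000e-02] turn [-33.43   0.04  -0.08]
[[[-2.79, 0.0, -0.01], [-0.0, -0.17, 3.01], 8.8], [[-2.79, 0.0, -0.01], [-0.0, -0.32, 3.0], 8.8], [[-2.79, 0.0, -0.01], [-0.0, -0.46, 2.98], 8.8], [[-2.79, 0.0, -0.01], [-0.0, -0.61, 2.95], 8.8], [[-2.79, 0.0, -0.01], [-0.0, -0.75, 2.92], 8.8], [[-2.79, 0.0, -0.01], [0.0, -0.89, 2.88], 8.8], [[-2.79, 0.0, -0.01], [0.0, -1.03, 2.83], 8.8], [[-2.79, 0.0, -0.01], [0.0, -1.17, 2.78], 8.8], [[-2.79, 0.0, -0.01], [0.0, -1.3, 2.72], 8.8], [[-2.79, 0.0, -0.01], [0.0, -1.43, 2.65], 8.8], [[-2.79, 0.0, -0.01], [0.0, -1.56, 2.58], 8.8], [[-2.79, 0.0, -0.01], [0.0, -1.68, 2.5], 8.8]]
```

Emit:
{"op": "drive_tool", "data": {
  "deltas": [
    [[-2.8, 0, 0], [0, -0.2, 3.0], 8.8],
    [[-2.8, 0, 0], [0, -0.3, 3.0], 8.8],
    [[-2.8, 0, 0], [0, -0.5, 3.0], 8.8],
    [[-2.8, 0, 0], [0, -0.6, 2.95], 8.8],
    [[-2.8, 0, 0], [0, -0.75, 2.9], 8.8],
    [[-2.8, 0, 0], [0, -0.9, 2.9], 8.8],
    [[-2.8, 0, 0], [0, -1.0, 2.8], 8.8],
    [[-2.8, 0, 0], [0, -1.2, 2.8], 8.8],
    [[-2.8, 0, 0], [0, -1.3, 2.7], 8.8],
    [[-2.8, 0, 0], [0, -1.4, 2.65], 8.8],
    [[-2.8, 0, 0], [0, -1.6, 2.6], 8.8],
    [[-2.8, 0, 0], [0, -1.7, 2.5], 8.8]
  ]
}}

```text
clock: 1.7
tool_pos: [0.4383, -0.285, 0.2496]
eef_rot: [0.387, 0.591, -0.387, 0.592]
contact_force: [0.4, -0.4, 0.5]
opening: 0.997
```

Emit:
{"op": "drive_tool", "data": {
  "deltas": [
    [[0, 0, 0], [0, 0, 0], 8.8],
    [[0, 0, 0], [0, 0, 0], 8.8]
  ]
}}

```text
clock: 1.87
tool_pos: [0.4379, -0.2852, 0.2493]
eef_rot: [0.389, 0.59, -0.389, 0.591]
contact_force: [0.7, 0.7, -0.1]
opening: 1.0
```

```bash
cat > look.py <<'E'
"""find kraft carton top near picture middle in wrist view: seal centre, and long-side direction from the hull of top"""
import sys; from h import *; from plant import r
s=r.get_state(); d=r.snapshot("wrist"); cv2.imwrite(f"pics/{sys.argv[1]}.png",d['color'][:,:,::-1])
T=cam(d,(s['tool_pos'],s['eef_rot'])); m=masks(d['color'])
b=m['blue']
for c,st in blobs(m['white'],150):
    if st[4]<4000 and abs(st[2]-st[3])<10 and 100<c[1]<360: print('seal',c.round(1),st.tolist(),onz(d,T,c,.06)[0].round(4))
k=(m['kraft']|m['blue']).astype(np.uint8); k[330:]=0
n,l,stt,cc=cv2.connectedComponentsWithStats(k)
for i in range(1,n):
    if stt[i,4]>3000: print('blob',stt[i].tolist(),[onz(d,T,p,.06)[0,:2].round(4).tolist()+p.tolist() for p in cv2.approxPolyDP(cv2.convexHull(np.argwhere(l==i)[:,::-1].astype(np.int32)),6,True)[:,0]])
print(s['clock'],s['tool_pos'].round(4),s['contact_force'],s['opening'])
E
python3 look.py wA
```

```text
seal [129.7 202.2] [117, 190, 27, 26, 545] [ 0.2879 -0.3399  0.06  ]
seal [324.4 209.7] [312, 197, 26, 26, 542] [ 0.4394 -0.2819  0.06  ]
seal [200.3 238.7] [181, 212, 37, 42, 456] [ 0.3519 -0.3469  0.06  ]
seal [496.3 302.9] [484, 293, 24, 22, 366] [ 0.6153 -0.2994  0.06  ]
seal [423.3 347.4] [401, 313, 47, 50, 981] [ 0.576  -0.3658  0.06  ]
blob [289, 140, 69, 130, 7706] [[0.4846, -0.3191, 355, 268], [0.4367, -0.3407, 295, 269], [0.3948, -0.2418, 293, 143], [0.4424, -0.2231, 357, 145]]
blob [443, 227, 83, 103, 5191] [[0.6521, -0.3122, 524, 329], [0.566, -0.3048, 445, 288], [0.5407, -0.2614, 443, 234], [0.5799, -0.2378, 497, 227], [0.6084, -0.241, 524, 243]]
1.8667 [ 0.4379 -0.2852  0.2493] [ 0.73414722  0.7133197  -0.05404395] 0.9996115355775715
```

View pics/wA.png

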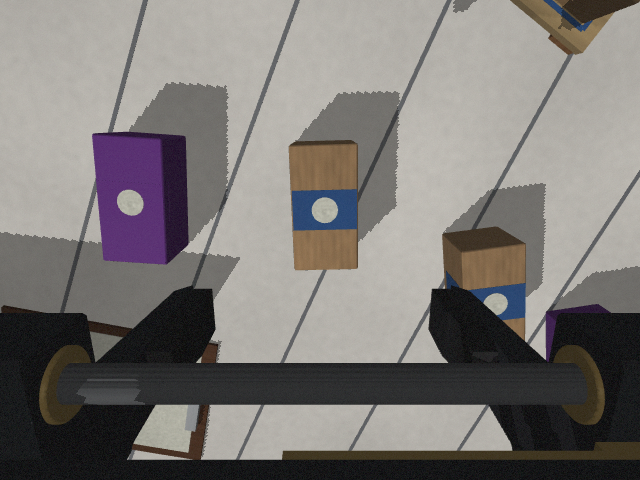

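Wrist view: A's seal is at (324,210), seen straight from above with its long side vertical; purple is at (130,202) to the left and B at (496,303). A is at (0.4395,-0.282), and the jaws are already aligned.

```bash
python3 plan.py .4396 -.282 .028 23.3 9 8.8
```

```text
from [ 0.4386 -0.283   0.2495] yaw 23.44 delta cm [  0.1    0.1  -22.15] turn [ 0.14  0.   -0.04]
[[[0.02, 0.0, -0.0], [2.46, 0.01, -0.01], 8.8], [[0.02, 0.0, -0.0], [2.46, 0.01, -0.01], 8.8], [[0.02, 0.0, -0.0], [2.46, 0.01, -0.01], 8.8], [[0.02, 0.0, -0.0], [2.46, 0.01, -0.01], 8.8], [[0.02, 0.0, -0.0], [2.46, 0.01, -0.01], 8.8], [[0.02, 0.0, -0.0], [2.46, 0.01, -0.01], 8.8], [[0.02, 0.0, -0.0], [2.46, 0.01, -0.01], 8.8], [[0.02, 0.0, -0.0], [2.46, 0.01, -0.01], 8.8], [[0.02, 0.0, -0.0], [2.46, 0.01, -0.01], 8.8]]
```

Emit:
{"op": "drive_tool", "data": {
  "deltas": [
    [[0, 0, 0], [2.5, 0.1, 0], 8.8],
    [[0, 0, 0], [2.5, 0, -0.1], 8.8],
    [[0, 0, 0], [2.5, 0, 0], 8.8],
    [[0, 0, 0], [2.5, 0, 0], 8.8],
    [[0, 0, 0], [2.5, 0, 0], 8.8],
    [[0, 0, 0], [2.5, 0, 0], 8.8],
    [[0, 0, 0], [2.5, 0, 0], 8.8],
    [[0, 0, 0], [2.5, 0, 0], 8.8],
    [[0, 0, 0], [1.5, 0, 0], 8.8],
    [[0, 0, 0], [0.6, 0, 0], 8.8],
    [[0, 0, 0], [0, 0, 0], 8.8]
  ]
}}

```text
clock: 2.83
tool_pos: [0.4394, -0.2788, 0.0276]
eef_rot: [0.387, 0.593, -0.386, 0.591]
contact_force: [0.3, -0.2, -0.4]
opening: 0.999
```

Emit:
{"op": "drive_tool", "data": {
  "deltas": [
    [[0, 0, 0], [0, 0, 0], 5.0],
    [[0, 0, 0], [0, 0, 0], 5.0],
    [[0, 0, 0], [0, 0, 0], 5.0],
    [[0, 0, 0], [0, 0, 0], 5.0],
    [[0, 0, 0], [0, 0, 0], 5.0],
    [[0, 0, 0], [0, 0, 0], 5.0]
  ],
  "force": 18
}}

```text
clock: 3.33
tool_pos: [0.4392, -0.2806, 0.0294]
eef_rot: [0.387, 0.591, -0.387, 0.592]
contact_force: [0.0, -0.1, 5.3]
opening: 0.635
```

```bash
python3 - <<'E'
from h import *
d=load("pics/scene0.npz");T=cam(d);print('tin top',onz(d,T,(506,240),.12)[0],'jar',onz(d,T,(203,276),.11)[0],'mug',onz(d,T,(426,366),.088)[0])
d=load("pics/side0.npz");T=cam(d);print('tin top',onz(d,T,(178,187),.12)[0])
E
python3 plan.py .4393 -.2806 .16 23.3 5 5; python3 plan.py .4573 .0763 .16 -10.4 14 5
```

```text
tin top [0.31138085 0.39041034 0.12      ] jar [ 0.8051795  -0.08639577  0.11      ] mug [0.67040595 0.40868203 0.088     ]
tin top [0.31044946 0.38942556 0.12      ]
from [ 0.4392 -0.2806  0.0294] yaw 23.59 delta cm [1.000e-02 0.000e+00 1.306e+01] turn [ 0.29  0.05 -0.03]
[[[0.06, 0.01, -0.01], [-2.61, 0.0, 0.0], 5.0], [[0.06, 0.01, -0.01], [-2.61, 0.0, 0.0], 5.0], [[0.06, 0.01, -0.01], [-2.61, 0.0, 0.0], 5.0], [[0.06, 0.01, -0.01], [-2.61, 0.0, 0.0], 5.0], [[0.06, 0.01, -0.01], [-2.61, 0.0, 0.0], 5.0]]
from [ 0.4392 -0.2806  0.0294] yaw 23.59 delta cm [ 1.81 35.69 13.06] turn [33.99  0.04 -0.04]
[[[2.43, 0.0, -0.0], [-0.93, 1.14, -2.28], 5.0], [[2.43, 0.0, -0.0], [-0.93, 1.04, -2.33], 5.0], [[2.43, 0.0, -0.0], [-0.93, 0.94, -2.37], 5.0], [[2.43, 0.0, -0.0], [-0.93, 0.84, -2.41], 5.0], [[2.43, 0.0, -0.0], [-0.93, 0.74, -2.44], 5.0], [[2.43, 0.0, -0.0], [-0.93, 0.63, -2.47], 5.0], [[2.43, 0.0, -0.0], [-0.93, 0.53, -2.5], 5.0], [[2.43, 0.0, -0.0], [-0.93, 0.42, -2.52], 5.0], [[2.43, 0.0, -0.0], [-0.93, 0.31, -2.53], 5.0], [[2.43, 0.0, -0.0], [-0.93, 0.21, -2.54], 5.0], [[2.43, 0.0, -0.0], [-0.93, 0.1, -2.55], 5.0], [[2.43, 0.0, -0.0], [-0.93, -0.01, -2.55], 5.0], [[2.43, 0.0, -0.0], [-0.93, -0.12, -2.55], 5.0], [[2.43, 0.0, -0.0], [-0.93, -0.23, -2.54], 5.0]]
```

Obstacles are well clear. I lift first (5 rows), then traverse in 14 rows without the x part, stopping to look above the slab.

Emit:
{"op": "drive_tool", "data": {
  "deltas": [
    [[0, 0, 0], [-1.5, 0, 0], 5],
    [[0, 0, 0], [-2.5, 0, 0], 5],
    [[0, 0, 0], [-3.0, 0, 0], 5],
    [[0, 0, 0], [-3.0, 0, 0], 5],
    [[0, 0, 0], [-3.0, 0, 0], 5],
    [[2.4, 0, 0], [0, 1.1, -2.3], 5],
    [[2.4, 0, 0], [0, 1.0, -2.3], 5],
    [[2.4, 0, 0], [0, 0.9, -2.4], 5],
    [[2.4, 0, 0], [0, 0.8, -2.4], 5],
    [[2.4, 0, 0], [0, 0.7, -2.4], 5],
    [[2.4, 0, 0], [0, 0.6, -2.5], 5],
    [[2.4, 0, 0], [0, 0.5, -2.5], 5]
  ]
}}

```text
clock: 4.33
tool_pos: [0.4451, -0.1015, 0.1588]
eef_rot: [0.47, 0.528, -0.47, 0.528]
contact_force: [1.1, -1.5, -1.8]
opening: 0.635
```

Emit:
{"op": "drive_tool", "data": {
  "deltas": [
    [[2.4, 0, 0], [0, 0.4, -2.5], 5],
    [[2.4, 0, 0], [0, 0.3, -2.5], 5],
    [[2.4, 0, 0], [0, 0.2, -2.5], 5],
    [[2.4, 0, 0], [0, 0.1, -2.5], 5],
    [[2.4, 0, 0], [0, 0, -2.5], 5],
    [[2.4, 0, 0], [0, -0.1, -2.5], 5],
    [[2.4, 0, 0], [0, -0.2, -2.5], 5],
    [[0, 0, 0], [0, 0, 0], 5],
    [[0, 0, 0], [0, 0, 0], 5],
    [[0, 0, 0], [0, 0, 0], 5]
  ]
}}

```text
clock: 5.17
tool_pos: [0.4532, 0.0721, 0.1587]
eef_rot: [-0.541, -0.454, 0.542, -0.455]
contact_force: [-0.5, -0.7, -1.6]
opening: 0.636
```

```bash
python3 look.py wC; python3 plan.py .4573 .0763 .06 -10.4 4 5
```

```text
blob [218, 0, 365, 330, 83483] [[0.6108, 0.165, 582, 33], [0.6023, -0.0005, 566, 312], [0.547, -0.0033, 481, 329], [0.3823, 0.0257, 228, 329], [0.3958, 0.1055, 218, 209], [0.4439, 0.2102, 258, 0]]
5.1667 [0.4532 0.0721 0.1587] [-0.5024291  -0.6992482  -1.63177628] 0.6357593122550157
from [0.4533 0.0716 0.1587] yaw -10.06 delta cm [ 0.4   0.47 -9.87] turn [0.34 0.06 0.02]
[[[0.08, 0.01, 0.01], [2.47, 0.08, -0.14], 5.0], [[0.08, 0.01, 0.01], [2.47, 0.08, -0.14], 5.0], [[0.08, 0.01, 0.01], [2.47, 0.08, -0.14], 5.0], [[0.08, 0.01, 0.01], [2.47, 0.08, -0.14], 5.0]]
```

View pics/wC.png

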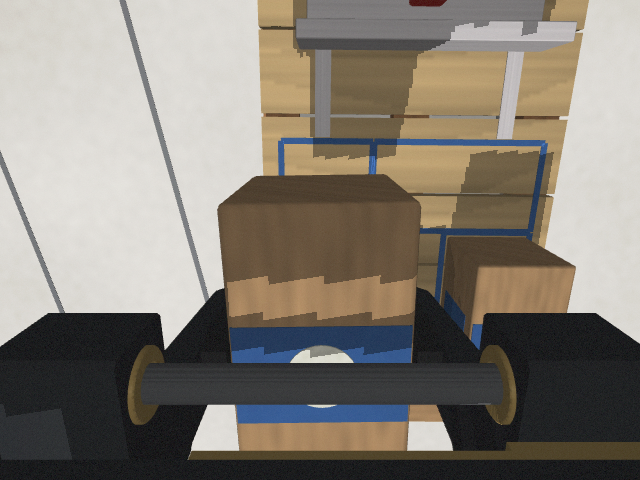

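Held carton: top end edge from (219,207) to (419,206), bottom end edge from (257,177) to (385,176). Outline corners are at (281,142) and (547,143), with the inner line at (373,143). I'll compute the relative offsets.

```bash
cat > rel.py <<'E'
"""rel.py top pts / bottom pts of the held carton's near end, in slab coords (mm) via pixel rays"""
from h import *
Y=np.radians(-10.4); O=np.array([.5078,.0355]); RS=np.array([[np.cos(Y),-np.sin(Y)],[np.sin(Y),np.cos(Y)]])
def slab(P): return ((P[:,:2]-O)@RS*1000).round(1)
E
python3 - <<'E'
from rel import *
from plant import r
s=r.get_state(); d=r.snapshot("wrist"); T=cam(d,(s['tool_pos'],s['eef_rot'])); print(s['tool_pos'])
zt=s['tool_pos'][2]+.031
print('top edge',slab(onz(d,T,[(219.5,207),(419,206.5)],zt)),'bottom',slab(onz(d,T,[(257,177),(385,176)],zt-.06)))
print('band mid',slab(onz(d,T,[(320,326),(320,422)],zt)))
print('outline L,mid,R',slab(onz(d,T,[(281,142),(373,143),(547,143)],.024)), 'left line low',slab(onz(d,T,[(283,174)],.024)),'in3',slab(onz(d,T,[(430,231),(530,232)],.024)))
print('tcp',slab(s['tool_pos'][None]))
E
```

```text
[0.45326465 0.07158282 0.15869512]
top edge [[-87.8  77.1]
 [-34.4  77.5]] bottom [[-87.1  77. ]
 [-34.3  77.7]]
band mid [[-60.7  41.7]
 [-60.6   7.7]]
outline L,mid,R [[-87.4  85.9]
 [-26.3  85.6]
 [ 89.1  86.3]] left line low [[-86.5  64.8]] in3 [[16.6 25.3]
 [87.4 25. ]]
tcp [[-60.2  25.6]]
```

Emit:
{"op": "drive_tool", "data": {
  "deltas": [
    [[0.3, 0, 0], [1.0, 0.37, -0.68], 5],
    [[0, 0, 0], [2.0, 0, 0], 5],
    [[0, 0, 0], [2.0, 0, 0], 5],
    [[0, 0, 0], [2.0, 0, 0], 5],
    [[0, 0, 0], [1.5, 0, 0], 5],
    [[0, 0, 0], [0.7, 0, 0], 5],
    [[0, 0, 0], [0, 0, 0], 5],
    [[0, 0, 0], [0, 0, 0], 5]
  ]
}}

```text
clock: 5.93
tool_pos: [0.4585, 0.0786, 0.0665]
eef_rot: [-0.543, -0.453, 0.543, -0.453]
contact_force: [0.5, -0.2, -0.5]
opening: 0.632
```

```bash
python3 look.py wD; python3 plan.py .4573 .0763 .0534 -10.4 4 5
```

```text
blob [212, 0, 428, 330, 108172] [[0.5823, 0.0498, 639, 329], [0.4206, 0.0794, 228, 329], [0.4442, 0.1934, 212, 0], [0.5632, 0.1627, 594, 31], [0.5794, 0.1162, 639, 165]]
blob [596, 31, 44, 133, 4081] [[0.5644, 0.1197, 596, 163], [0.5721, 0.161, 622, 31], [0.5775, 0.16, 639, 31], [0.5794, 0.117, 639, 163]]
5.9333 [0.4585 0.0786 0.0665] [ 0.48190871 -0.17475251 -0.45197992] 0.6317303967575247
from [0.4588 0.0787 0.067 ] yaw -10.33 delta cm [-0.15 -0.24 -1.36] turn [ 0.07 -0.01 -0.04]
[[[0.02, -0.0, -0.01], [0.34, -0.03, 0.07], 5.0], [[0.02, -0.0, -0.01], [0.34, -0.03, 0.07], 5.0], [[0.02, -0.0, -0.01], [0.34, -0.03, 0.07], 5.0], [[0.02, -0.0, -0.01], [0.34, -0.03, 0.07], 5.0]]
```

View pics/wD.png

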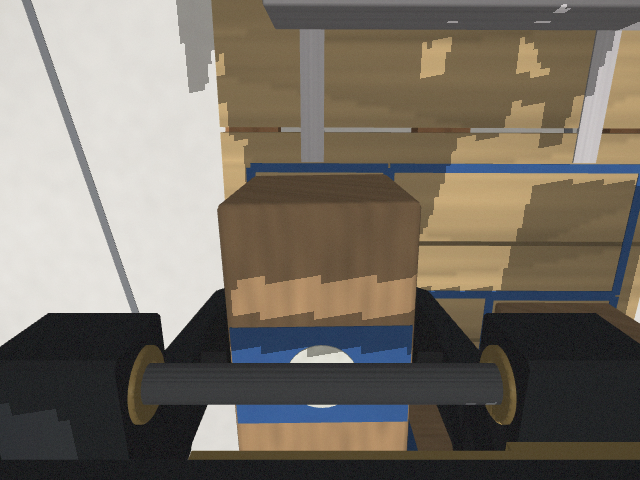

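Bottom end edge is at (257,177) to (385,176), with the outline corner at (249,167) and the junction at (390,168). It is about 14 mm above the deck and looks near-centred.

```bash
python3 - <<'E'
from rel import *
from plant import r
s=r.get_state(); d=r.snapshot("wrist"); T=cam(d,(s['tool_pos'],s['eef_rot'])); print(s['tool_pos'])
z=s['tool_pos'][2]
print('bottom',slab(onz(d,T,[(257,177),(385,176)],z-.029)),'top',slab(onz(d,T,[(219.5,207),(419,206.5)],z+.031)))
print('outline L,mid,R',slab(onz(d,T,[(249,167.5),(390,168),(639,169)],.024)),'in3',slab(onz(d,T,[(440,295),(600,295)],.024)))
print('tcp',slab(s['tool_pos'][None]))
E
```

```text
[0.4588228  0.07872502 0.06701562]
bottom [[-82.7  85.2]
 [-29.8  85.6]] top [[-83.4  85.2]
 [-30.   85.4]]
outline L,mid,R [[-88.3  87.5]
 [-25.5  87.4]
 [ 85.7  87. ]] in3 [[ 2.1 25.7]
 [80.6 25.8]]
tcp [[-56.   33.7]]
```

Emit:
{"op": "drive_tool", "data": {
  "deltas": [
    [[0, 0, 0], [0.4, -0.06, 0.1], 5],
    [[0, 0, 0], [0.4, 0, 0], 5],
    [[0, 0, 0], [0.3, 0, 0], 5],
    [[0, 0, 0], [0.1, 0, 0], 5],
    [[0, 0, 0], [0.05, 0, 0], 5],
    [[0, 0, 0], [0, 0, 0], 5]
  ]
}}

```text
clock: 6.53
tool_pos: [0.4576, 0.078, 0.0541]
eef_rot: [-0.543, -0.453, 0.543, -0.453]
contact_force: [-0.2, 0.4, -1.7]
opening: 0.637
```

Emit:
{"op": "drive_tool", "data": {
  "deltas": [
    [[0, 0, 0], [0.06, 0, 0], 5],
    [[0, 0, 0], [0.06, 0, 0], 5],
    [[0, 0, 0], [0, 0, 0], 5]
  ]
}}

```text
clock: 6.78
tool_pos: [0.4578, 0.078, 0.0534]
eef_rot: [0.543, 0.453, -0.543, 0.453]
contact_force: [0.3, 0.2, 3.0]
opening: 0.636
```

Contact is made (+4.7 N). Open and rise.

Emit:
{"op": "drive_tool", "data": {
  "deltas": [
    [[0, 0, 0], [0, 0, 0], 6.2],
    [[0, 0, 0], [0, 0, 0], 7.0],
    [[0, 0, 0], [0, 0, 0], 8.0],
    [[0, 0, 0], [0, 0, 0], 8.0],
    [[0, 0, 0], [-1.5, 0, 0], 8.0],
    [[0, 0, 0], [-3.0, 0, 0], 8.0],
    [[0, 0, 0], [-3.5, 0, 0], 8.8],
    [[0, 0, 0], [-3.5, 0, 0], 8.8],
    [[0, 0, 0], [-3.5, 0, 0], 8.8],
    [[0, 0, 0], [-3.5, 0, 0], 8.8],
    [[0, 0, 0], [0, 0, 0], 8.8],
    [[0, 0, 0], [0, 0, 0], 8.8]
  ]
}}

```text
clock: 7.78
tool_pos: [0.4587, 0.0782, 0.2397]
eef_rot: [0.544, 0.452, -0.541, 0.454]
contact_force: [0.1, 0.3, -0.8]
opening: 1.003
```

```bash
cat > chk.py <<'E'
import sys; from rel import *; from plant import r
s=r.get_state(); d=r.snapshot("wrist"); cv2.imwrite(f"pics/{sys.argv[1]}.png",d['color'][:,:,::-1])
T=cam(d,(s['tool_pos'],s['eef_rot'])); m=masks(d['color']); print(s['clock'],s['tool_pos'].round(4))
for c,st in blobs(m['white'],150):
    if abs(st[2]-st[3])<12 and st[4]<3000 and c[1]<360: print('seal',c.round(1),st[4],slab(onz(d,T,c,.084)))
b=(m['blue']).astype(np.uint8)
for c,st in blobs(b,500): print('blue',st.tolist())
E
python3 chk.py wE; python3 plan.py .6157 -.3005 .25 26.5 14 8.8
```

```text
7.7833 [0.4587 0.0782 0.2397]
seal [319.3 225.3] 649 [[-57.   31.5]]
seal [350.  329.8] 515 [[-31.7 -57.2]]
blue [282, 143, 206, 138, 2012]
blue [284, 203, 71, 44, 2335]
blue [426, 282, 70, 38, 877]
blue [330, 300, 42, 59, 1838]
from [0.4576 0.078  0.2383] yaw -10.3 delta cm [ 15.81 -37.85   1.17] turn [-3.68e+01 -1.00e-02 -6.00e-02]
[[[-2.63, -0.0, -0.0], [-0.08, 1.59, 2.46], 8.8], [[-2.63, -0.0, -0.0], [-0.08, 1.48, 2.53], 8.8], [[-2.63, -0.0, -0.0], [-0.08, 1.36, 2.59], 8.8], [[-2.63, -0.0, -0.0], [-0.08, 1.24, 2.65], 8.8], [[-2.63, -0.0, -0.0], [-0.08, 1.12, 2.71], 8.8], [[-2.63, -0.0, -0.0], [-0.08, 0.99, 2.76], 8.8], [[-2.63, -0.0, -0.0], [-0.08, 0.87, 2.8], 8.8], [[-2.63, -0.0, -0.0], [-0.08, 0.74, 2.84], 8.8], [[-2.63, -0.0, -0.0], [-0.08, 0.61, 2.87], 8.8], [[-2.63, -0.0, -0.0], [-0.08, 0.47, 2.89], 8.8], [[-2.63, -0.0, -0.0], [-0.08, 0.34, 2.91], 8.8], [[-2.63, -0.0, -0.0], [-0.08, 0.21, 2.92], 8.8], [[-2.63, -0.0, -0.0], [-0.08, 0.07, 2.93], 8.8], [[-2.63, -0.0, -0.0], [-0.08, -0.06, 2.93], 8.8]]
```

View pics/wE.png

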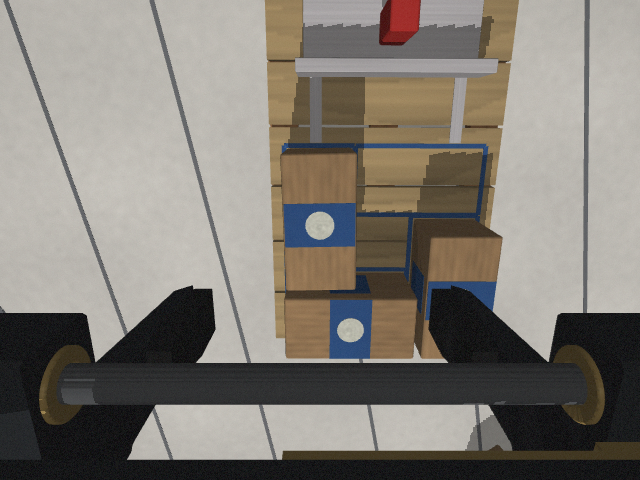

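Carton A's seal is at slab (-57.0, 31.5) against a target of (-57, 31), square in its outline, and set_1's at (-31.7,-57.2) is undisturbed. Now to carton B, with an off-centre grasp.

Emit:
{"op": "drive_tool", "data": {
  "deltas": [
    [[-2.6, 0, 0], [0, 1.5, 2.35], 8.8],
    [[-2.6, 0, 0], [0, 1.4, 2.4], 8.8],
    [[-2.6, 0, 0], [0, 1.3, 2.45], 8.8],
    [[-2.6, 0, 0], [0, 1.2, 2.5], 8.8],
    [[-2.6, 0, 0], [0, 1.05, 2.6], 8.8],
    [[-2.6, 0, 0], [0, 0.9, 2.65], 8.8],
    [[-2.6, 0, 0], [-0.1, 0.8, 2.7], 8.8],
    [[-2.6, 0, 0], [-0.1, 0.7, 2.7], 8.8],
    [[-2.6, 0, 0], [-0.2, 0.5, 2.75], 8.8],
    [[-2.6, 0, 0], [-0.2, 0.4, 2.75], 8.8],
    [[-2.6, 0, 0], [-0.2, 0.3, 2.8], 8.8],
    [[-2.6, 0, 0], [-0.2, 0.15, 2.8], 8.8]
  ]
}}

```text
clock: 8.83
tool_pos: [0.5823, -0.2337, 0.2454]
eef_rot: [0.4, 0.584, -0.401, 0.581]
contact_force: [0.3, 0.3, -0.9]
opening: 1.001
```

Emit:
{"op": "drive_tool", "data": {
  "deltas": [
    [[-2.6, 0, 0], [-0.2, 0, 2.8], 8.8],
    [[-2.6, 0, 0], [0, -0.1, 2.8], 8.8],
    [[0, 0, 0], [0, 0, 0], 8.8],
    [[0, 0, 0], [0, 0, 0], 8.8]
  ]
}}

```text
clock: 9.17
tool_pos: [0.6021, -0.2865, 0.2469]
eef_rot: [0.375, 0.601, -0.376, 0.598]
contact_force: [-1.1, 0.8, -0.1]
opening: 0.995
```

```bash
python3 look.py wB; python3 - <<'E'
from h import *
d=load("pics/side0.npz");T=cam(d); c=np.array([[622,209],[754,254],[727,288],[605,243]])/2.1+[210,220]
print('purple2 top pts',onz(d,T,c,.06).round(3).tolist())
from plant import r
print(r.get_state()['q'].round(2))
E
```

```text
seal [ 34.3 162.4] [2, 132, 52, 46, 615] [ 0.3754 -0.3494  0.06  ]
seal [327.4 235.1] [315, 223, 26, 25, 497] [ 0.6143 -0.3008  0.06  ]
seal [ 28.8 299.2] [7, 282, 39, 31, 871] [ 0.4014 -0.4703  0.06  ]
blob [289, 168, 75, 127, 7235] [[0.6643, -0.3314, 363, 289], [0.6175, -0.3584, 302, 293], [0.5644, -0.2679, 290, 174], [0.6099, -0.2413, 355, 169]]
9.1667 [ 0.6021 -0.2865  0.2469] [-1.12107683  0.79371044 -0.1244547 ] 0.9948688676435136
purple2 top pts [[0.75, -0.276, 0.06], [0.808, -0.364, 0.06], [0.758, -0.385, 0.06], [0.707, -0.304, 0.06]]
[ 0.49  0.75 -0.24  1.42  0.19  0.99  0.67]
```

View pics/wB.png

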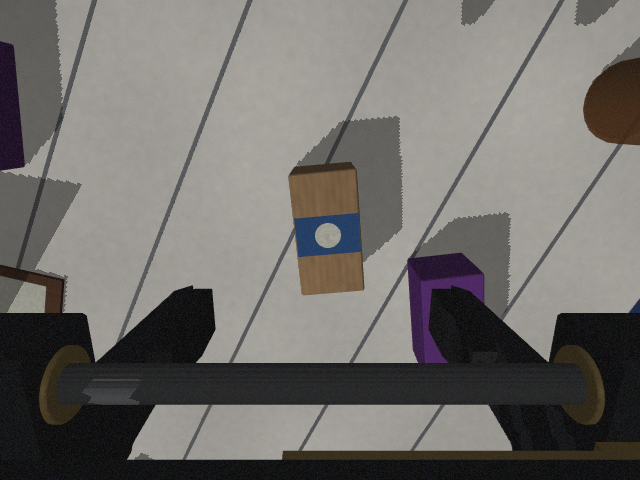

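B's seal is at (327,235), giving about (0.615,-0.3008), with the long side leaning and jaw yaw needed at about 30.6°. Purple at (440,300) is about 16 mm clear of the open right finger.

```bash
python3 plan.py .6043 -.2827 .028 30.6 9 8.8
```

```text
from [ 0.6024 -0.2844  0.2474] yaw 26.05 delta cm [  0.19   0.17 -21.94] turn [-4.55 -0.23  0.12]
[[[-0.51, -0.03, 0.01], [2.44, 0.03, 0.0], 8.8], [[-0.51, -0.03, 0.01], [2.44, 0.03, 0.0], 8.8], [[-0.51, -0.03, 0.01], [2.44, 0.03, -0.0], 8.8], [[-0.51, -0.03, 0.01], [2.44, 0.03, -0.0], 8.8], [[-0.51, -0.03, 0.01], [2.44, 0.03, -0.0], 8.8], [[-0.51, -0.03, 0.01], [2.44, 0.03, -0.0], 8.8], [[-0.51, -0.03, 0.01], [2.44, 0.03, -0.0], 8.8], [[-0.51, -0.03, 0.01], [2.44, 0.03, -0.01], 8.8], [[-0.51, -0.03, 0.01], [2.44, 0.03, -0.01], 8.8]]
```

Emit:
{"op": "drive_tool", "data": {
  "deltas": [
    [[-2.3, -0.2, 0.1], [2.0, 0.2, 0], 8.8],
    [[-2.3, 0, 0], [2.5, 0, 0], 8.8],
    [[0, 0, 0], [2.5, 0, 0], 8.8],
    [[0, 0, 0], [2.5, 0, 0], 8.8],
    [[0, 0, 0], [2.5, 0, 0], 8.8],
    [[0, 0, 0], [2.5, 0, 0], 8.8],
    [[0, 0, 0], [2.5, 0, 0], 8.8],
    [[0, 0, 0], [2.5, 0, 0], 8.8],
    [[0, 0, 0], [1.5, 0, 0], 8.8],
    [[0, 0, 0], [0.6, 0, 0], 8.8],
    [[0, 0, 0], [0, 0, 0], 8.8],
    [[0, 0, 0], [0, 0, 0], 8.8]
  ]
}}

```text
clock: 10.22
tool_pos: [0.6064, -0.2841, 0.0347]
eef_rot: [0.35, 0.613, -0.35, 0.616]
contact_force: [1.0, -0.1, 0.8]
opening: 1.003
```

Emit:
{"op": "drive_tool", "data": {
  "deltas": [
    [[0, 0, 0], [0.6, -0.1, -0.2], 8.8],
    [[0, 0, 0], [0, 0, 0], 8.8],
    [[0, 0, 0], [0, 0, 0], 5],
    [[0, 0, 0], [0, 0, 0], 5],
    [[0, 0, 0], [0, 0, 0], 5],
    [[0, 0, 0], [0, 0, 0], 5],
    [[0, 0, 0], [0, 0, 0], 5],
    [[0, 0, 0], [0, 0, 0], 5],
    [[0, 0, 0], [0, 0, 0], 5]
  ],
  "force": 22
}}

```text
clock: 10.97
tool_pos: [0.6041, -0.2835, 0.0282]
eef_rot: [0.35, 0.613, -0.35, 0.616]
contact_force: [1.1, -0.0, 0.9]
opening: 0.632
```

```bash
python3 - <<'E'
from rel import *
# place3 with grip at slab x=10 : hover TCP world
print(O+RS@np.array([.010,.057]))
E
python3 plan.py .5279 .0898 .165 79.6 18 5
```

```text
[0.52792531 0.08975838]
from [ 0.6041 -0.2835  0.0282] yaw 30.69 delta cm [-7.62 37.33 13.68] turn [-4.891e+01  2.500e-01  1.000e-02]
[[[-2.72, 0.01, 0.0], [-0.77, 0.7, -2.0], 5.0], [[-2.72, 0.01, 0.0], [-0.77, 0.79, -1.96], 5.0], [[-2.72, 0.01, 0.0], [-0.77, 0.88, -1.92], 5.0], [[-2.72, 0.01, 0.0], [-0.77, 0.97, -1.88], 5.0], [[-2.72, 0.01, 0.0], [-0.77, 1.06, -1.83], 5.0], [[-2.72, 0.01, 0.0], [-0.76, 1.15, -1.78], 5.0], [[-2.72, 0.01, 0.0], [-0.76, 1.23, -1.72], 5.0], [[-2.72, 0.01, 0.0], [-0.76, 1.31, -1.66], 5.0], [[-2.72, 0.01, 0.0], [-0.76, 1.39, -1.6], 5.0], [[-2.72, 0.01, 0.0], [-0.76, 1.46, -1.53], 5.0], [[-2.72, 0.01, 0.0], [-0.76, 1.53, -1.46], 5.0], [[-2.72, 0.01, 0.0], [-0.76, 1.6, -1.38], 5.0], [[-2.72, 0.01, 0.0], [-0.76, 1.66, -1.31], 5.0], [[-2.72, 0.01, 0.0], [-0.76, 1.72, -1.23], 5.0], [[-2.72, 0.01, 0.0], [-0.76, 1.78, -1.14], 5.0], [[-2.72, 0.01, 0.0], [-0.76, 1.83, -1.06], 5.0], [[-2.72, 0.01, 0.0], [-0.76, 1.88, -0.97], 5.0], [[-2.72, 0.01, 0.0], [-0.76, 1.92, -0.88], 5.0]]
```

Emit:
{"op": "drive_tool", "data": {
  "deltas": [
    [[0, 0, 0], [-1.2, 0, 0], 5],
    [[0, 0, 0], [-2.5, 0, 0], 5],
    [[0, 0, 0], [-3.4, 0, 0], 5],
    [[0, 0, 0], [-3.4, 0, 0], 5],
    [[0, 0, 0], [-3.2, 0, 0], 5],
    [[-2.7, 0, 0], [0, 0.7, -2.0], 5],
    [[-2.7, 0, 0], [0, 0.8, -2.0], 5],
    [[-2.7, 0, 0], [0, 0.9, -1.9], 5],
    [[-2.7, 0, 0], [0, 1.0, -1.9], 5],
    [[-2.7, 0, 0], [0, 1.1, -1.8], 5],
    [[-2.7, 0, 0], [0, 1.15, -1.8], 5],
    [[-2.7, 0, 0], [0, 1.2, -1.7], 5]
  ]
}}

```text
clock: 11.97
tool_pos: [0.5742, -0.1363, 0.1652]
eef_rot: [0.243, 0.663, -0.244, 0.665]
contact_force: [-0.1, 0.3, -2.3]
opening: 0.636
```

Emit:
{"op": "drive_tool", "data": {
  "deltas": [
    [[-2.7, 0, 0], [0, 1.3, -1.7], 5],
    [[-2.7, 0, 0], [0, 1.4, -1.6], 5],
    [[-2.7, 0, 0], [0, 1.5, -1.5], 5],
    [[-2.7, 0, 0], [0, 1.5, -1.5], 5],
    [[-2.7, 0, 0], [0, 1.6, -1.4], 5],
    [[-2.7, 0, 0], [0, 1.7, -1.3], 5],
    [[-2.7, 0, 0], [0, 1.7, -1.2], 5],
    [[-2.7, 0, 0], [0, 1.8, -1.1], 5],
    [[-2.7, 0, 0], [0, 1.8, -1.1], 5],
    [[-2.7, 0, 0], [0, 1.9, -1.0], 5],
    [[-2.7, 0, 0], [0, 1.9, -0.9], 5],
    [[0, 0, 0], [0, 0, 0], 5]
  ]
}}

```text
clock: 12.97
tool_pos: [0.5277, 0.0971, 0.1648]
eef_rot: [0.064, 0.703, -0.062, 0.706]
contact_force: [-0.4, 1.3, -1.8]
opening: 0.635
```

```bash
python3 plan.py .5279 .0898 .165 79.6 3 5;python3 plan.py .5279 .0898 .07 79.6 6 5
```

```text
from [0.5277 0.0971 0.1648] yaw 79.81 delta cm [ 0.02 -0.73  0.02] turn [ 0.21  0.19 -0.17]
[[[0.07, 0.06, -0.06], [-0.01, -0.24, 0.05], 5.0], [[0.07, 0.06, -0.06], [-0.01, -0.24, 0.05], 5.0], [[0.07, 0.06, -0.06], [-0.01, -0.24, 0.05], 5.0]]
from [0.5277 0.0971 0.1648] yaw 79.81 delta cm [ 0.02 -0.73 -9.48] turn [ 0.21  0.19 -0.17]
[[[0.03, 0.03, -0.03], [1.58, -0.12, 0.02], 5.0], [[0.03, 0.03, -0.03], [1.58, -0.12, 0.02], 5.0], [[0.03, 0.03, -0.03], [1.58, -0.12, 0.02], 5.0], [[0.03, 0.03, -0.03], [1.58, -0.12, 0.02], 5.0], [[0.03, 0.03, -0.03], [1.58, -0.12, 0.02], 5.0], [[0.03, 0.03, -0.03], [1.58, -0.12, 0.02], 5.0]]
```

Emit:
{"op": "drive_tool", "data": {
  "deltas": [
    [[0.2, 0.2, -0.2], [1.0, -0.4, 0.1], 5],
    [[0, 0, 0], [1.5, -0.3, 0], 5],
    [[0, 0, 0], [0.9, 0, 0], 5],
    [[0, 0, 0], [0, 0, 0], 5],
    [[0, 0, 0], [0, 0, 0], 5],
    [[0, 0, 0], [0, 0, 0], 5]
  ]
}}

```text
clock: 13.47
tool_pos: [0.5287, 0.0837, 0.1301]
eef_rot: [0.066, 0.704, -0.069, 0.704]
contact_force: [0.4, -0.6, -1.7]
opening: 0.632
```

```bash
python3 chk.py wF;  python3 plan.py .5279 .0898 .07 79.6 6 5 | head -1
```

```text
13.4667 [0.5287 0.0837 0.1301]
seal [275.3 131.8] 2033 [[-57.1  31.4]]
seal [ 85.5 190.2] 1793 [[-32.  -57.4]]
blue [232, 66, 84, 128, 7534]
blue [152, 151, 35, 68, 716]
blue [21, 153, 129, 74, 6580]
blue [190, 197, 41, 69, 586]
blue [135, 272, 82, 28, 1115]
blue [126, 310, 67, 31, 831]
blue [235, 405, 68, 45, 2425]
blue [342, 405, 67, 45, 2422]
from [0.5288 0.0839 0.1304] yaw 79.07 delta cm [-0.09  0.59 -6.04] turn [-0.53  0.05  0.27]
```

View pics/wF.png

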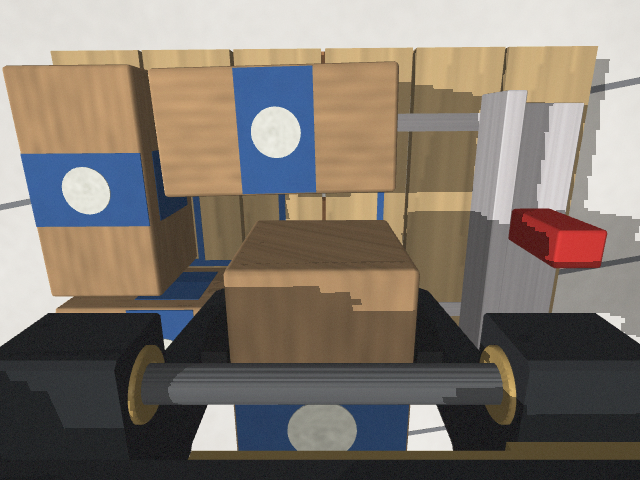

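Held carton near end: top edge about (227,268) to (417,267), bottom edge (248,222) to (386,220). Carton A and set_1 are in place, and the grip is at (557,240).

```bash
python3 - <<'E'
from rel import *
from plant import r
s=r.get_state(); d=r.snapshot("wrist"); T=cam(d,(s['tool_pos'],s['eef_rot'])); z=s['tool_pos'][2]; print(s['tool_pos'])
print('bottom',slab(onz(d,T,[(248,222),(386,220)],z-.029)),'top',slab(onz(d,T,[(227,268),(417,267)],z+.031)))
print('tcp',slab(s['tool_pos'][None]))
print('carton4 inner top corners (exp -29,-23 / -29,85)',slab(onz(d,T,[(166,196),(397,191)],.084)))
print('blue line x=-26..: in3 line at(381,205) exp y=88; (282,205) exp y=26',slab(onz(d,T,[(381,205),(282,208)],.024)))
E
```

```text
[0.52883462 0.08390302 0.13036571]
bottom [[-20.4  20.4]
 [-20.8  79.3]] top [[-22.2  25.6]
 [-22.1  78.8]]
tcp [[12.  51.4]]
carton4 inner top corners (exp -29,-23 / -29,85) [[-28.7 -20.3]
 [-30.2  86.7]]
blue line x=-26..: in3 line at(381,205) exp y=88; (282,205) exp y=26 [[-11.1  88.4]
 [ -9.7  26.8]]
```

Emit:
{"op": "drive_tool", "data": {
  "deltas": [
    [[-0.5, 0, 0.2], [0, 0.54, -0.08], 5],
    [[0, 0, 0], [0.5, 0, 0], 5],
    [[0, 0, 0], [1.0, 0, 0], 5],
    [[0, 0, 0], [1.0, 0, 0], 5],
    [[0, 0, 0], [0, 0, 0], 5],
    [[0, 0, 0], [0, 0, 0], 5]
  ]
}}

```text
clock: 14.07
tool_pos: [0.5278, 0.0892, 0.1038]
eef_rot: [0.063, 0.705, -0.065, 0.703]
contact_force: [0.1, 0.7, -2.1]
opening: 0.636
```

```bash
cat > e.py <<'E'
from rel import *
from plant import r
import time
s=r.get_state(); R=Ro.from_quat(s['eef_rot']).as_matrix(); print(s['clock'],s['tool_pos'].round(4),'tcp slab',slab(s['tool_pos'][None]),'yaw',np.degrees(np.arctan2(R[1,1],R[0,1])).round(2),'down',R[:,0].round(3),s['contact_force'].round(1))
d=r.snapshot("wrist"); T=cam(d,(s['tool_pos'],s['eef_rot'])); z=s['tool_pos'][2]
cv2.imwrite("pics/last.png",d['color'][:,:,::-1])
print('top',slab(onz(d,T,[(227,268),(417,267)],z+.031)))
m=masks(d['color'])
for c,st in blobs(m['white'],150):
    if abs(st[2]-st[3])<12 and st[4]<4000 and c[1]<360: print('seal',c.round(1),st[4],slab(onz(d,T,c,.084)))
E
python3 e.py
```

```text
14.0667 [0.5278 0.0892 0.1038] tcp slab [[10.  56.4]] yaw 79.61 down [-0.002 -0.003 -1.   ] [ 0.1  0.7 -2.1]
top [[-23.8  30.2]
 [-24.1  83.5]]
seal [255.2 138.2] 2740 [[-57.2  31.4]]
seal [ 35.1 203.4] 2393 [[-31.9 -57.5]]
seal [613.7 309.5] 1970 [[ 14.3 182.4]]
seal [  7.5 330. ] 266 [[ 24.5 -81.2]]
```

Emit:
{"op": "drive_tool", "data": {
  "deltas": [
    [[0, 0, 0], [0.4, 0.04, 0.07], 5],
    [[0, 0, 0], [1.0, 0, 0], 5],
    [[0, 0, 0], [1.0, 0, 0], 5],
    [[0, 0, 0], [0.8, 0, 0], 5],
    [[0, 0, 0], [0.4, 0, 0], 5],
    [[0, 0, 0], [0, 0, 0], 5],
    [[0, 0, 0], [0, 0, 0], 5]
  ]
}}

```text
clock: 14.7
tool_pos: [0.5291, 0.0897, 0.0685]
eef_rot: [0.063, 0.704, -0.065, 0.704]
contact_force: [0.5, -0.2, -2.2]
opening: 0.634
```

```bash
python3 e.py
```

```text
14.7 [0.5291 0.0897 0.0685] tcp slab [[11.2 57.1]] yaw 79.61 down [-0.001 -0.002 -1.   ] [ 0.5 -0.2 -2.2]
top [[-22.7  31. ]
 [-23.   84.2]]
```

Emit:
{"op": "drive_tool", "data": {
  "deltas": [
    [[0, 0, 0], [0.5, 0, 0], 5],
    [[0, 0, 0], [0.5, 0, 0], 5],
    [[0, 0, 0], [0.3, 0, 0], 5],
    [[0, 0, 0], [0.1, 0, 0], 5],
    [[0, 0, 0], [0, 0, 0], 5],
    [[0, 0, 0], [0, 0, 0], 5]
  ]
}}

```text
clock: 15.25
tool_pos: [0.5294, 0.0896, 0.0549]
eef_rot: [0.063, 0.704, -0.065, 0.704]
contact_force: [0.1, -0.1, -2.4]
opening: 0.634
```

Emit:
{"op": "drive_tool", "data": {
  "deltas": [
    [[0, 0, 0], [0.06, 0, 0], 5],
    [[0, 0, 0], [0.06, 0, 0], 5],
    [[0, 0, 0], [0, 0, 0], 5]
  ]
}}

```text
clock: 15.5
tool_pos: [0.5294, 0.0896, 0.0538]
eef_rot: [0.064, 0.704, -0.065, 0.704]
contact_force: [-0.3, 1.0, -2.1]
opening: 0.631
```

Emit:
{"op": "drive_tool", "data": {
  "deltas": [
    [[0, 0, 0], [0.06, 0, 0], 5],
    [[0, 0, 0], [0.06, 0, 0], 5],
    [[0, 0, 0], [0, 0, 0], 5]
  ]
}}

```text
clock: 15.75
tool_pos: [0.5295, 0.0896, 0.0525]
eef_rot: [0.064, 0.704, -0.065, 0.704]
contact_force: [0.5, -0.6, -1.6]
opening: 0.634
```

Emit:
{"op": "drive_tool", "data": {
  "deltas": [
    [[0, 0, 0], [0.05, 0, 0], 5],
    [[0, 0, 0], [0.05, 0, 0], 5],
    [[0, 0, 0], [0, 0, 0], 5]
  ]
}}

```text
clock: 16.0
tool_pos: [0.5293, 0.0897, 0.0522]
eef_rot: [0.063, 0.704, -0.065, 0.704]
contact_force: [-2.4, 1.2, 5.2]
opening: 0.634
```

Emit:
{"op": "drive_tool", "data": {
  "deltas": [
    [[0, 0, 0], [0, 0, 0], 6.2],
    [[0, 0, 0], [0, 0, 0], 7.0],
    [[0, 0, 0], [0, 0, 0], 8.0],
    [[0, 0, 0], [0, 0, 0], 8.0],
    [[0, 0, 0], [-1.0, 0, 0], 8.0],
    [[0, 0, 0], [-2.5, 0, 0], 8.0],
    [[0, 0, 0], [-3.5, 0, 0], 8.0],
    [[0, 0, 0], [-3.5, 0, 0], 8.0],
    [[0, 0, 0], [-3.5, 0, 0], 8.0],
    [[0, 0, 0], [-3.5, 0, 0], 8.0],
    [[0, 0, 0], [0, 0, 0], 8],
    [[0, 0, 0], [0, 0, 0], 8]
  ]
}}

```text
clock: 17.0
tool_pos: [0.5305, 0.0901, 0.229]
eef_rot: [0.064, 0.703, -0.064, 0.706]
contact_force: [-0.8, -0.5, -0.3]
opening: 0.907
```

```bash
python3 e.py; python3 - <<'E'
from rel import *
from plant import r
s=r.get_state(); print(s['q'].round(2))
d=r.snapshot("wrist"); T=cam(d,(s['tool_pos'],s['eef_rot'])); m=masks(d['color'])
for c,st in blobs(m['red'],50): print('red',c.round(1),st.tolist(),slab(onz(d,T,c,.082)))
k=(m['kraft']|m['blue']).astype(np.uint8)
def edges():
    sc=load("pics/scene0.npz")
d2=r.snapshot("scene"); cv2.imwrite("pics/s2.png",d2['color'][:,:,::-1])
E
```

```text
17.0 [0.5305 0.0901 0.229 ] tcp slab [[12.5 57.8]] yaw 79.58 down [ 0.005 -0.001 -1.   ] [-0.8 -0.5 -0.3]
top [[-21.6  31.6]
 [-21.9  84.8]]
seal [282.2 126.1] 867 [[-57.   31.5]]
seal [156.1 163.6] 798 [[-31.8 -57.3]]
seal [320.5 250.2] 666 [[32.  57.4]]
seal [204.1 278.5] 497 [[ 54.7 -31.3]]
seal [525.7 346.2] 237 [[113.6 222.6]]
[ 0.02  0.63 -0.45  1.85  0.39  0.75  0.74]
red [478.4 205.1] [452, 186, 52, 37, 1412] [[ -3.7 170.3]]
```

View pics/last.png

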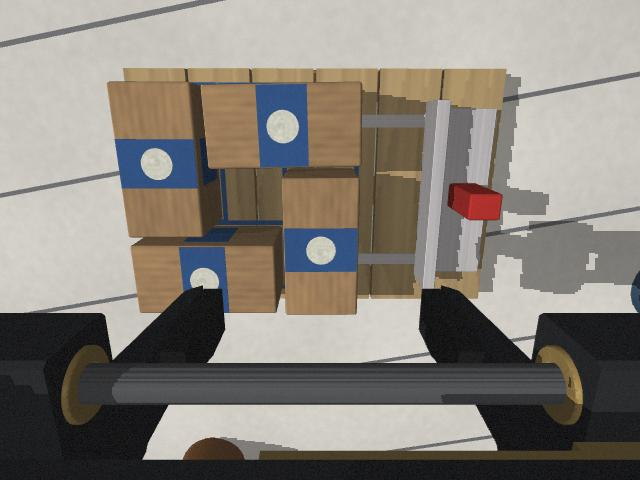

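The last view shows all four cartons seated: B's seal is at (320,250), slab (32.0, 57.4) against (31, 57), and A's at (-57.0, 31.5). The red grip is at (478,205). I have used 12 views, so from here I rely on numbers. Next I locate the grip.

```bash
cat > red.py <<'E'
from rel import *; from plant import r
s=r.get_state(); d=r.snapshot("wrist"); T=cam(d,(s['tool_pos'],s['eef_rot'])); print(s['clock'],s['tool_pos'].round(4))
V=cv2.cvtColor(d['color'],cv2.COLOR_RGB2HSV)[:,:,2]; m=masks(d['color'])['red']
for c,st in blobs(m,50):
    print('red',c.round(1),st.tolist())
    t,_=cv2.threshold(V[m].reshape(-1,1),0,255,cv2.THRESH_OTSU)
    for c2,st2 in blobs(m&(V>t),80): print(' bright',c2.round(1),st2.tolist(),slab(onz(d,T,c2,.082)), 'bbox',slab(onz(d,T,[st2[:2],st2[:2]+st2[2:4]],.082)))
    for c2,st2 in blobs(m&(V<=t),80): print(' dark',c2.round(1),st2.tolist(),slab(onz(d,T,c2,.082)))
E
python3 red.py
python3 plan.py .5408 .2155 .2 -10.4 15 4.5
```

```text
17.15 [0.5285 0.0894 0.2256]
red [480.1 207.5] [455, 188, 51, 37, 1413]
 bright [487.6 211. ] [471, 199, 34, 26, 794] [[ -1.  176.1]] bbox [[ -9.8 163.2]
 [  9.3 190. ]]
 dark [468.4 201.8] [455, 188, 43, 36, 570] [[ -7.8 161.6]]
from [0.5284 0.0895 0.2253] yaw 79.61 delta cm [ 1.24 12.6  -2.53] turn [9.0e+01 2.0e-02 2.5e-01]
[[[6.0, 0.0, 0.02], [0.17, 0.84, -0.07], 4.5], [[6.0, 0.0, 0.02], [0.17, 0.83, -0.16], 4.5], [[6.0, 0.0, 0.02], [0.17, 0.81, -0.24], 4.5], [[6.0, 0.0, 0.02], [0.17, 0.78, -0.33], 4.5], [[6.0, 0.0, 0.02], [0.17, 0.74, -0.41], 4.5], [[6.0, 0.0, 0.02], [0.17, 0.69, -0.48], 4.5], [[6.0, 0.0, 0.02], [0.17, 0.64, -0.55], 4.5], [[6.0, 0.0, 0.02], [0.17, 0.58, -0.62], 4.5], [[6.0, 0.0, 0.02], [0.17, 0.51, -0.67], 4.5], [[6.0, 0.0, 0.02], [0.17, 0.44, -0.72], 4.5], [[6.0, 0.0, 0.02], [0.17, 0.36, -0.76], 4.5], [[6.0, 0.0, 0.02], [0.17, 0.28, -0.8], 4.5], [[6.0, 0.0, 0.02], [0.17, 0.19, -0.82], 4.5], [[6.0, 0.0, 0.02], [0.17, 0.11, -0.84], 4.5], [[6.0, 0.0, 0.02], [0.17, 0.02, -0.84], 4.5]]
```

Emit:
{"op": "drive_tool", "data": {
  "deltas": [
    [[6, 0, 0], [0, 0.8, -0.1], 6],
    [[6, 0, 0], [0, 0.8, -0.1], 6],
    [[6, 0, 0], [0, 0.8, -0.2], 6],
    [[6, 0, 0], [0, 0.7, -0.3], 6],
    [[6, 0, 0], [0, 0.7, -0.4], 6],
    [[6, 0, 0], [0, 0.6, -0.4], 6],
    [[6, 0, 0], [0, 0.6, -0.5], 6],
    [[6, 0, 0], [0, 0.5, -0.6], 6],
    [[6, 0, 0], [0, 0.5, -0.6], 6],
    [[6, 0, 0], [0, 0.4, -0.7], 6],
    [[6, 0, 0], [0, 0.3, -0.7], 6],
    [[6, 0, 0], [0, 0.3, -0.8], 6]
  ]
}}

```text
clock: 18.2
tool_pos: [0.5381, 0.1842, 0.2248]
eef_rot: [0.465, 0.531, -0.469, 0.531]
contact_force: [-0.4, -0.2, -0.3]
opening: 0.685
```

Emit:
{"op": "drive_tool", "data": {
  "deltas": [
    [[6, 0, 0], [0, 0.2, -0.8], 6],
    [[6, 0, 0], [0, 0.1, -0.8], 6],
    [[6, 0, 0], [0, 0, -0.8], 6],
    [[0, 0, 0], [0, 0, 0], 6],
    [[0, 0, 0], [0, 0, 0], 6]
  ]
}}

```text
clock: 18.62
tool_pos: [0.5405, 0.2086, 0.2251]
eef_rot: [-0.541, -0.453, 0.544, -0.454]
contact_force: [0.5, 0.2, 0.1]
opening: 0.686
```

```bash
python3 red.py; python3 plan.py .5400 .2105 .058 -10.4 6 6
```

```text
18.6167 [0.5405 0.2086 0.2251]
red [320.3 221.5] [307, 197, 27, 43, 910]
 bright [320.4 224.8] [307, 210, 27, 30, 752] [[-1.000e-01  1.774e+02]] bbox [[ -9.7 188.3]
 [  9.9 165.9]]
 dark [320.4 204.1] [308, 197, 24, 14, 143] [[-1.000e-01  1.926e+02]]
from [0.5407 0.2079 0.2254] yaw -10.22 delta cm [ -0.07   0.26 -16.74] turn [0.18 0.2  0.08]
[[[0.03, 0.03, 0.01], [2.79, -0.02, -0.05], 6.0], [[0.03, 0.03, 0.01], [2.79, -0.02, -0.05], 6.0], [[0.03, 0.03, 0.01], [2.79, -0.02, -0.05], 6.0], [[0.03, 0.03, 0.01], [2.79, -0.02, -0.05], 6.0], [[0.03, 0.03, 0.01], [2.79, -0.02, -0.04], 6.0], [[0.03, 0.03, 0.01], [2.79, -0.02, -0.04], 6.0]]
```

Emit:
{"op": "drive_tool", "data": {
  "deltas": [
    [[0.2, 0.2, 0], [1.5, -0.1, -0.2], 6],
    [[0, 0, 0], [3, 0, 0], 6],
    [[0, 0, 0], [3, 0, 0], 6],
    [[0, 0, 0], [3, 0, 0], 6],
    [[0, 0, 0], [3, 0, 0], 6],
    [[0, 0, 0], [2.2, 0, 0], 6],
    [[0, 0, 0], [1.0, 0, 0], 6],
    [[0, 0, 0], [0, 0, 0], 6],
    [[0, 0, 0], [0, 0, 0], 6]
  ]
}}

```text
clock: 19.42
tool_pos: [0.5409, 0.2103, 0.0595]
eef_rot: [0.544, 0.452, -0.544, 0.451]
contact_force: [-0.4, 0.4, -0.5]
opening: 0.682
```

Emit:
{"op": "drive_tool", "data": {
  "deltas": [
    [[0, 0, 0], [0, 0, 0], 1.0],
    [[0, 0, 0], [0, 0, 0], 1.0],
    [[0, 0, 0], [0, 0, 0], 1.0],
    [[0, 0, 0], [0, 0, 0], 1.0],
    [[0, 0, 0], [0, 0, 0], 1.0],
    [[0, 0, 0], [0, 0, 0], 1.0],
    [[0, 0, 0], [0, 0, 0], 1.0],
    [[0, 0, 0], [0, 0, 0], 1.0]
  ],
  "force": 20
}}

```text
clock: 20.08
tool_pos: [0.5399, 0.2111, 0.0596]
eef_rot: [0.544, 0.453, -0.544, 0.451]
contact_force: [-2.7, 1.4, 5.3]
opening: 0.227
```

```bash
python3 e.py
```

```text
20.0833 [0.5399 0.2111 0.0596] tcp slab [[ -0.2 178.5]] yaw -10.57 down [-0.001  0.002 -1.   ] [-2.7  1.4  5.3]
top [[-26.5 212.7]
 [ 26.7 212.8]]
```

Emit:
{"op": "drive_tool", "data": {
  "deltas": [
    [[0, 0, 0], [0, 0, 0.3], 1],
    [[0, 0, 0], [0, 0, 0.5], 1],
    [[0, 0, 0], [0, 0, 0.6], 1],
    [[0, 0, 0], [0, 0, 0.6], 1],
    [[0, 0, 0], [0, 0, 0.6], 1],
    [[0, 0, 0], [0, 0, 0.6], 1],
    [[0, 0, 0], [0, 0, 0.6], 1],
    [[0, 0, 0], [0, 0, 0.5], 1],
    [[0, 0, 0], [0, 0, 0.3], 1],
    [[0, 0, 0], [0, 0, 0], 1]
  ]
}}

```text
clock: 20.97
tool_pos: [0.5313, 0.1648, 0.0595]
eef_rot: [-0.544, -0.452, 0.544, -0.451]
contact_force: [-4.1, 0.6, 8.1]
opening: 0.227
```

```bash
python3 e.py
```

```text
20.9667 [0.5313 0.1648 0.0595] tcp slab [[ -0.3 131.4]] yaw -10.62 down [-0.001  0.001 -1.   ] [-4.1  0.6  8.1]
top [[-26.6 165.6]
 [ 26.6 165.7]]
```

Emit:
{"op": "drive_tool", "data": {
  "deltas": [
    [[0, 0, 0], [-0.03, 0, 0.2], 1],
    [[0, 0, 0], [0, 0, 0.2], 1],
    [[0, 0, 0], [0, 0, 0.15], 1],
    [[0, 0, 0], [0, 0, 0.1], 1],
    [[0, 0, 0], [0, 0, 0], 1]
  ]
}}

```text
clock: 21.43
tool_pos: [0.5302, 0.159, 0.0596]
eef_rot: [0.544, 0.452, -0.544, 0.451]
contact_force: [-4.5, 1.8, 6.2]
opening: 0.227
```

Emit:
{"op": "drive_tool", "data": {
  "deltas": [
    [[0, 0, 0], [0, 0, 0.08], 1],
    [[0, 0, 0], [0, 0, 0.08], 1],
    [[0, 0, 0], [0, 0, 0.08], 1],
    [[0, 0, 0], [0, 0, 0], 1]
  ]
}}

```text
clock: 21.77
tool_pos: [0.5299, 0.1576, 0.0595]
eef_rot: [0.544, 0.453, -0.543, 0.451]
contact_force: [-3.9, 3.0, 4.9]
opening: 0.225
```

Emit:
{"op": "drive_tool", "data": {
  "deltas": [
    [[0, 0, 0], [0, 0, 0.08], 1],
    [[0, 0, 0], [0, 0, 0.08], 1],
    [[0, 0, 0], [0, 0, 0.08], 1],
    [[0, 0, 0], [0, 0, 0], 1]
  ]
}}

```text
clock: 22.1
tool_pos: [0.5299, 0.1575, 0.0596]
eef_rot: [0.545, 0.454, -0.542, 0.451]
contact_force: [-3.1, 7.9, 3.7]
opening: 0.223
```

```bash
python3 e.py
```

```text
22.1 [0.5299 0.1575 0.0596] tcp slab [[ -0.3 124. ]] yaw -10.47 down [ 0.001  0.006 -1.   ] [-3.1  7.9  3.7]
top [[-26.8 157.9]
 [ 26.5 158.2]]
```

The end stop no longer moves (y unchanged while the force rose from 3 to 8 N) and the grip is at about slab y 123, which is home. One small extra push, then release and rise.

Emit:
{"op": "drive_tool", "data": {
  "deltas": [
    [[0, 0, 0], [0, 0, 0.1], 1],
    [[0, 0, 0], [0, 0, 0], 1],
    [[0, 0, 0], [0, 0, -0.2], 1],
    [[0, 0, 0], [0, 0, 0], 3],
    [[0, 0, 0], [0, 0, 0], 5],
    [[0, 0, 0], [0, 0, 0], 5],
    [[0, 0, 0], [0, 0, 0], 5]
  ]
}}

```text
clock: 22.73
tool_pos: [0.531, 0.1543, 0.0594]
eef_rot: [0.545, 0.451, -0.544, 0.451]
contact_force: [-0.6, 0.1, 0.8]
opening: 0.501
```

Emit:
{"op": "drive_tool", "data": {
  "deltas": [
    [[0, 0, 0], [-1, 0, 0], 5],
    [[0, 0, 0], [-2.5, 0, 0], 5],
    [[0, 0, 0], [-3, 0, 0], 5],
    [[0, 0, 0], [-3, 0, 0], 5],
    [[0, 0, 0], [-3, 0, 0], 5],
    [[0, 0, 0], [-3, 0, 0], 5],
    [[0, 0, 0], [-2, 0, 0], 5],
    [[0, 0, 0], [0, 0, -1], 5],
    [[0, 0, 0], [0, 0, 0], 5],
    [[0, 0, 0], [0, 0, 0], 5]
  ]
}}

```text
clock: 23.57
tool_pos: [0.5316, 0.1655, 0.2341]
eef_rot: [0.544, 0.453, -0.543, 0.451]
contact_force: [-0.2, -0.0, -1.5]
opening: 0.569
```

```bash
python3 red.py; python3 e.py; python3 - <<'E'
from rel import *
from plant import r
# stop face front top edge and outline of cartons: bright grey plate row profile along slab x=0..; seals from scene/side too
for n in('scene','side'):
    d=r.snapshot(n);T=cam(d);m=masks(d['color']);cv2.imwrite(f"pics/{n}_end.png",d['color'][:,:,::-1])
    for nm,(x,y) in dict(p1=(-31,-57),p2=(57,-31),p3=(31,57),p4=(-57,31)).items():
        w=np.r_[O+RS@np.array([x,y])/1000,.084]; p=proj(d,T,w)[0].astype(int)
        box=np.zeros((480,640),bool); box[p[1]-9:p[1]+10,p[0]-9:p[0]+10]=1
        print(n,nm,[(slab(onz(d,T,c,.084)).tolist(),int(st[4])) for c,st in blobs(m['white']&box,20)])
E
```

```text
23.5667 [0.5316 0.1655 0.2341]
red [321.5 230.6] [309, 208, 26, 42, 907]
 bright [321.1 235.6] [309, 222, 25, 28, 682] [[ -0.5 123.4]] bbox [[ -9.5 133.9]
 [  9.4 111.9]]
 dark [322.1 214.8] [310, 208, 25, 17, 213] [[  0.3 139.4]]
23.6167 [0.5312 0.1649 0.2336] tcp slab [[ -0.3 131.5]] yaw -10.56 down [-0.002  0.001 -1.   ] [-0.7 -0.1 -0.2]
top [[-26.7 165.6]
 [ 26.5 165.8]]
seal [362.6 315.1] 554 [[31.9 57.3]]
seal [260.3 346.3] 167 [[-50.8  29.4]]
scene p1 [([[-30.3, -58.2]], 47)]
scene p2 [([[57.2, -32.3]], 55)]
scene p3 [([[32.3, 56.1]], 59)]
scene p4 []
side p1 [([[-30.7, -55.2]], 62)]
side p2 [([[58.3, -29.3]], 55)]
side p3 [([[32.1, 96.7]], 23), ([[33.2, 59.6]], 45)]
side p4 [([[-55.8, 33.5]], 52)]
```

```bash
python3 -c "
from plant import r
print(r.finish_job())"
```

```text
the job is handed in; nothing more can be done
None
```

I set both loose kraft cartons into the empty outlines, slid the end stop home by its red grip, then let go and rose clear. I handed the job in at about 24 s on the robot clock.

**Cartons:** Positions are read from the carton seals, in slab coordinates.

| Carton | Place | Last wrist-camera check (mm) | Target (mm) |
|---|---|---|---|
| carton_a | place4 | (-57.0, 31.5) | (-57, 31) |
| carton_b | place3 | (32.0, 57.4) | (31, 57) |

The scene and side views agree with this to about 3 mm. set_1 and set_2 are in their own places to within the cameras' accuracy.

**End stop:** The red grip reads slab y 123.4 mm; fully home is 123. While I pushed, the grip stopped moving as the force rose from 3 to 8 N, so it was against its end of travel.

**Checks that disagreed:**
- An edge-based reading of carton_b differed from the pose-based one by about 1.5 mm, and the two cameras differ by up to 3.5 mm along slab y.
- The scene-view check for carton_a found no seal.
- My last wrist reading for carton_a, (-50.8, 29.4), came from a small partial patch near the gripper. I ignored it because the earlier clear views and the side view put carton_a in place.
- I had used all 12 picture views before the stop move, so the end state is confirmed by numbers only.

The path stayed clear of the mug, jar, tin and purple boxes, but I did not measure them again at the end.

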